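# Hang the parts bin in the slat panel's upper groove

### The job

Hang the loose grey bin from the slatted panel, in the upper groove and about half-way along it: tilt its front up, feed the lip behind its back wall into the groove and up behind the slat, then swing the front down until the bin sits level with its back flat on the panel, and let it go. Work gently, feeling for the groove rather than forcing the lip against the slats, and leave the mug, the dropper bottle and the rock where they are.

Things in the scene. Friction and masses are not known exactly. Their poses are not given: they have to be found in the camera images.
- groove (a point): Point on the slatted panel's front face, half-way along, at the NOMINAL height of the upper groove's lower edge (140 mm up). x into the panel, y along it to the left, z up. Nominally the groove is open from z 0 to 14 mm, between slats 5 mm thick at z -56..0 and 14..32 mm. All slats and grooves really stand up to 15 mm higher or lower (one unknown shift, not measured); the face is always at x = 0.
- stand: The fixed panel with its stand: base 300 mm wide, 12 mm thick, from 52 mm before to 63 mm behind the face; end posts 18 mm wide, 190 mm high; slats 264 mm long between them, 25 mm free space behind them, then a board. A second groove is 70 mm below the upper; in it an identical bin hangs for good, 86 mm right of the middle. Origin on the bench under the middle of the face; axes as groove.
- bin_mid (a point): Centre (half-way up) of the loose grey open bin, standing on the bench with its back away from the robot: 84 mm deep (x), 44 mm wide (y), 46 mm high, 0.08 to 0.17 kg. x from the low front wall to the back wall, z up. Its flat side walls (full height from 4 mm behind the front) can be gripped from outside, across 44 mm. The back wall's rear face is at x = 42 mm; behind it is the hanging lip.
- bin_lip (a point): Middle of the top edge of the bin's hanging lip, at x 51, z 39 mm from bin_mid; axes as the bin's. The lip is 32 mm wide: a level stem (z 19 to 23 mm from bin_mid) runs 11 mm back from the back wall and ends in an upturned lip 4 mm thick (x 49 to 53 mm, z 19 to 39 mm), 7 mm behind the back wall. The lip is taller than the groove is open, so it goes in only with the front tilted up some 45 degrees.
- bin: The loose bin; origin at the centre of its underside (23 mm below bin_mid), same axes. It enters moving in and up along the lip's own direction. Hung: the stem's underside rests on the groove's lower edge, the lip stands 6 mm up behind the upper slat, the back wall lies flat on the panel face with 2 mm of play.
- mug: Ceramic mug with stripes, 90 x 122 x 100 mm with its handle, standing on the bench; bystander. Origin at the centre of its underside.
- dropper_bottle: Brown dropper bottle with a black cap, 33 mm across and 102 mm high; bystander. Origin at the centre of its underside.
- brown_rock: Reddish brown rock specimen, 50 x 48 x 37 mm; bystander. Origin at the centre of its underside.
Things that resemble listed ones, but are neither listed nor needed, are in the scene too. Of the things that look like the bin, take the one that is nearest to the robot's base at the start.

How it is judged:
On the way, in this order (a step that is already met when the one before it is completed fails the run):
1. the bin is lifted clear of the bench (height (world z) of bin above 0.05 m), for 0.2 s.
2. with its front tilted up, the bin's lip is in the upper groove, its top edge behind the slats (angle between bin_mid's own z axis and vertical above 0.3 rad and x of bin_lip in the frame of groove above 0.006 m and z of bin_lip in the frame of groove between -0.015 and 0.042 m and y of bin_lip in the frame of groove between -0.1 and 0.1 m), for 0.1 s.
At the end, for the whole second after the job is handed in: The bin hangs by its lip in the upper groove, stem on the groove's lower edge (centre 1 to 37 mm below groove), within 25 mm of the panel's middle, back wall within 5 mm of the panel face, level and square to the panel within 0.08 rad (x of bin_mid in the frame of groove between -0.047 and -0.038 m and y of bin_mid in the frame of groove between -0.025 and 0.025 m and z of bin_mid in the frame of groove between -0.037 and -0.001 m and angle between bin_mid's own z axis and vertical below 0.08 rad and angle between the x axis of bin_mid and the x axis of groove, either way round below 0.08 rad); the robot touches nothing.
It fails at once if the bin is pressed against the panel with more than 25 N (contact force between bin and stand above 25 N).
It fails at once if the robot itself presses on the panel with more than 25 N (contact force between the arm and stand above 25 N).
It fails at once if the mug is moved by more than 20 mm (distance of mug from where it was at the start of the episode above 0.02 m).
It fails at once if the dropper bottle is moved by more than 20 mm (distance of dropper_bottle from where it was at the start of the episode above 0.02 m).
It fails at once if the rock is moved by more than 20 mm (distance of brown_rock from where it was at the start of the episode above 0.02 m).
It also fails if it takes over 54 s, if anything falls off the work surface, if the arm or the gripper's body presses on something with over 40 N, if the wrist force passes 120 N, or if a joint passes its speed limit or range.

### The arm

A 6-joint arm with a two-finger parallel gripper is mounted at the origin on a cart in front of the work surface, level with it; the furniture and walls round the work are solid. World frame = base frame: x ahead of the robot, y to its left, z up, the work surface at z = 0. Lengths are in m, angles in rad, forces in N, time in s.
With the tool pointing down it reaches from about 0.35 to 0.875 m from the base axis. Payload 4.2 kg.
Tool frame: the origin (TCP) lies midway between the tips of the shut fingers; the grasp point (between the pads) lies 19 mm behind it; z points along the fingers, y is the line along which they close (so a half turn about z gives the same grasp; the last joint's range is limited). The gripper opens to 85 mm and grips with 20 to 120 N. Pads are 22 mm wide; open, the fingers measure 114 mm over their backs; the gripper's body (76 mm by 85 mm) begins 54 mm behind the grasp point. The pads swing forward as they close: fully open they stand 13 mm farther back than shut.
Start: joints at [1.609, 0.385, 0.008, 0, -1.194, -0.259], TCP at [0.137, 0.61, 0.231] pointing down, gripper open.
Joint ranges: [-3.14, 3.14], [-1.21, 2.06], [-1.07, 1.41], [-3.16, 2.05], [-2.99, -0.16], [-3.1, 3.1]. Speed limits (rad/s): [2.79, 2.79, 3.14, 3.14, 3.14, 3.14].

### API

Orientations are given as a unit quaternion [x, y, z, w].
In Python, from bench import status, cams, env gives the robot as it stands.
- The arm moves only by the shell command python3 -m inch 'ROWS' [FORCE]. ROWS is JSON, one flat list of numbers, 7 for each row, row after row: the shift along the tool's x, y, z in m, then the turn, a rotation vector about the tool's x, y, z in rad, then the finger opening in m, from 0 to 0.0854. A call has exactly 10 rows; each row is the pose to reach, as a shift and turn from the pose commanded when the call began, along the tool's axes at that moment; what a row does not reach only later rows make up. A row lasts 1/10 s, in which the tool goes at most 50 mm and 8.59 degrees, less where a joint would pass 70% of its speed; a pose out of reach is approached as far as the arm can. A call with a gripper value outside its range is refused whole. The fingers move at their own pace and stop on an object; FORCE is the grip in N (left out, the last holds). Time passes only in rows, so rows that repeat a pose let the fingers close, or fill a call up. It gives the time, the measured TCP pose, the force, the opening and the grip force at its end, in the units of the state.
- status.observe(): the state, without advancing time (a new reading comes with each control period).
- cams.camera(name): name is "scene" or "top" or "wrist"; returns a dict with "frame" (400x640x3 uint8, red, green, blue), "vertical_fov" (degrees; the focal length in pixels is half the picture's height over the tangent of half this angle, whatever the lens; pixels are square), "cx", "cy" (the principal point, pixels), "R" (3x3) and "t" (3): a world point X has camera coordinates R X + t. Camera axes: x right, y down, z forward; pixel columns grow to the right and rows downward; lengths in m; the calibration is good to about 2 mm. A picture is of the moment at which its call begins. There is no depth.
- env.sign_off(): hands the job in; it is judged then, once.
The state is a dict: "time_s": time; "q": joint angles; "qd": joint speeds; "tau": joint torques, N m; "ee_pos": TCP position; "orientation": TCP orientation; "contact_force": force on the tool from outside, world axes, zero at the start; "wrist_torque": the same for the moment, N m; "grip_width": finger opening in m; "grip_force": force on a finger pad.
Only numpy, scipy, OpenCV 4.12 (cv2) and the standard library are available. Lean on these libraries where they do the work, as an engineer would, in place of code of your own. Each camera call takes 0.05 s, during which the arm holds its last target. There are 200 camera calls.

## Working session

There is one attempt and no reset: what is moved stays moved. The work goes in short steps, Python scripts to look and compute and a shell command to move; the robot and the scene stay as the last step left them, time stands still between calls to the robot, and variables do not carry over. Pictures are saved under pics/ and viewed, at most 10 in all, crops included, and the job is handed in when it is done.

```bash
ls; mkdir -p pics
python3 - <<'E'
from bench import status,cams
import cv2,pickle
s=status.observe();print({k:s[k] for k in("time_s","ee_pos","orientation","contact_force","grip_width")})
d={}
for n in("scene","top","wrist"):
    c=cams.camera(n);d[n]=c;cv2.imwrite(f"pics/{n}0.png",c["frame"][:,:,::-1]);print(n,c["vertical_fov"],c["R"],c["t"])
pickle.dump(d,open("c0.pkl","wb"))
E
```

```text
pics
{'time_s': 0.0, 'ee_pos': array([0.13674325, 0.60923217, 0.23017831]), 'orientation': array([ 9.93901867e-01, -1.10262478e-01, -7.20479468e-05,  1.12264071e-03]), 'contact_force': array([0.48403338, 1.16795683, 0.85414166]), 'grip_width': 0.08570615467615544}
scene 49.019335558255655 [[ 0.42005302 -0.90721404 -0.02276287]
 [-0.59177547 -0.25481167 -0.76476977]
 [ 0.68800963  0.33471436 -0.64390142]] [-0.28398084  0.38520412  1.19680905]
top 56.06585094878261 [[-0.02054421 -0.99978547 -0.00263718]
 [-0.98410551  0.02068724 -0.1763757 ]
 [ 0.17639242 -0.00102823 -0.98431939]] [-0.04626353  0.55759212  1.03001176]
wrist 70.51554555604139 [[-0.21887606 -0.97575099  0.00181074]
 [-0.93117804  0.20943142  0.29840566]
 [-0.29154884  0.06362774 -0.95443742]] [ 0.62428988 -0.03853854  0.37995948]
```

View pics/scene0.png

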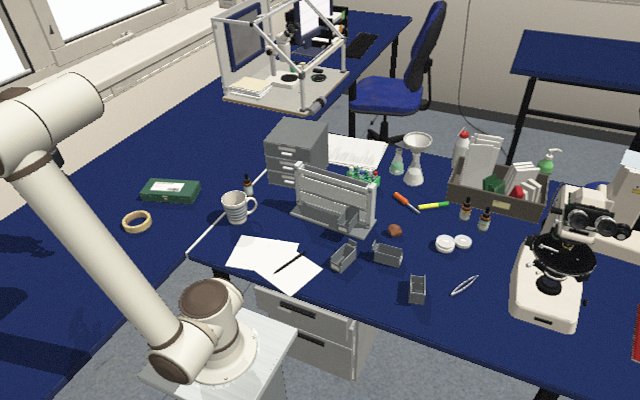

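View pics/top0.png

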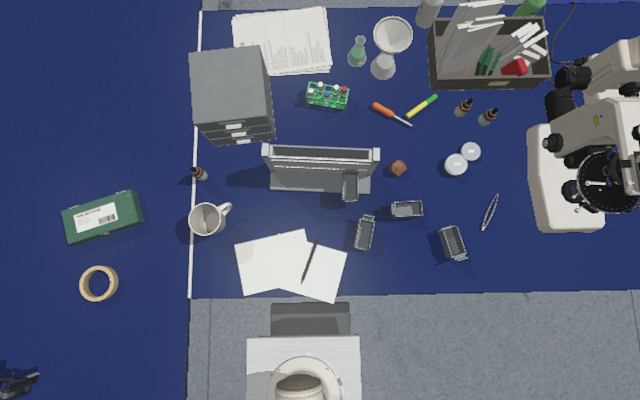

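The top view shows the panel at (320,160) with the hung bin at (350,187). Three loose bins stand at (364,232), (407,209) and (453,243). The mug is at (208,218), the rock at (398,168) and the bottle at (199,174). I'll zoom in next.

```bash
cat > h.py <<'E'
import numpy as np,pickle,cv2
def ray(c,u,v,z=None,x=None):
    f=200/np.tan(np.radians(c["vertical_fov"]/2));R=np.array(c["R"]);t=np.array(c["t"])
    o=-R.T@t;d=R.T@np.array([(u-c["cx"])/f,(v-c["cy"])/f,1])
    return o+d*(z-o[2])/d[2]
def proj(c,X):
    f=200/np.tan(np.radians(c["vertical_fov"]/2));p=np.array(c["R"])@X+np.array(c["t"])
    return f*p[0]/p[2]+c["cx"],f*p[1]/p[2]+c["cy"]
E
python3 - <<'E'
from h import *
d=pickle.load(open("c0.pkl","rb"))
for u,v in[(364,232),(407,209),(453,243),(305,390)]:print(ray(d["top"],u,v,.03))
a=cv2.resize(d["top"]["frame"][130:260,250:400],None,fx=4,fy=4,interpolation=2)
cv2.imwrite("pics/t1.png",a[:,:,::-1])
b=cv2.resize(d["scene"]["frame"][150:290,280:420],None,fx=4,fy=4,interpolation=2)
cv2.imwrite("pics/s1.png",b[:,:,::-1])
E
```

```text
[ 0.43841534 -0.18146655  0.03      ]
[ 0.50226256 -0.30884771  0.03      ]
[ 0.40189437 -0.43400303  0.03      ]
[ 0.02101986 -0.00649106  0.03      ]
```

View pics/t1.png

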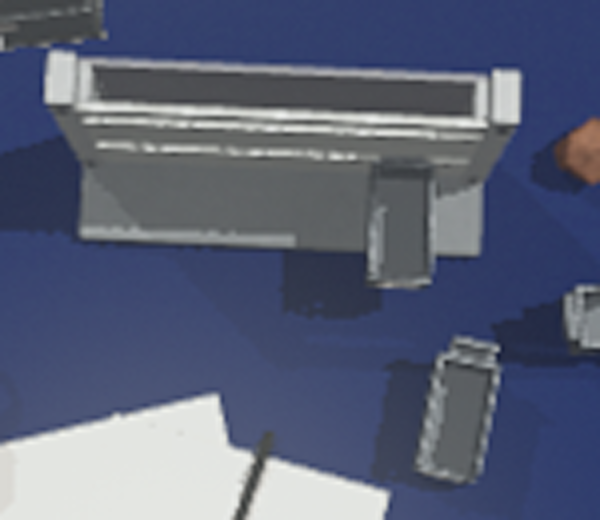

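View pics/s1.png

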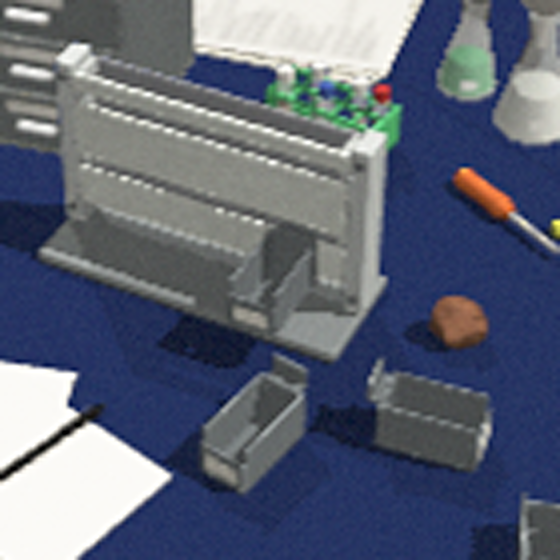

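The scene crop shows the upright bin nearest the robot at crop (255,425). Its lip is at the back-right. The panel's upper groove runs from about (85,100) to (345,180). Next I'll compute the stand and bin poses.

```bash
cat >> h.py <<'E'
from scipy.spatial.transform import Rotation as Ro
def Rt(psi,th): return Ro.from_euler('z',psi)*Ro.from_euler('y',-th)*Ro.from_matrix(np.diag([1,-1,-1]))
def row(s,p,psi,th):
    R0=Ro.from_quat(s["orientation"]);d=R0.inv().apply(np.array(p)-s["ee_pos"]);r=(R0.inv()*Rt(psi,th)).as_rotvec()
    return np.round(np.r_[d,r],4).tolist()
E
python3 - <<'E'
from h import *
from bench import status
d=pickle.load(open("c0.pkl","rb"));c=d["top"]
P=lambda u,v,z:ray(c,250+u/4,130+v/4,z)[:2]
a,b=P(80,240,.012),P(481,256,.012);print("base front",a,b,np.hypot(*(a-b)))
yaw=np.arctan2(*(a-b)[[0,1]]);yaw=-yaw;n=np.array([np.cos(yaw),np.sin(yaw)]);print("yaw",yaw,"origin",(a+b)/2+.052*n)
a,b=P(48,104,.19),P(517,127,.19);print("posts",a,b,np.hypot(*(a-b)),-np.arctan2(*(a-b)),(a+b)/2)
for p in[(440,358),(497,370),(418,470),(475,482)]:print(p,P(*p,.046))
s=status.observe();print(row(s,[.42,.22,.30],-.2,0));print(row(s,[.38,-.16,.26],-.15,.0))
E
```

```text
base front [0.56998555 0.09112418] [ 0.55164174 -0.20672612] 0.29841463900363324
yaw -0.06150966015223273 origin [ 0.61271531 -0.06099746]
posts [0.62514786 0.08776435] [ 0.6038105  -0.20884574] 0.29737658097825326 -0.07181367154712244 [ 0.61447918 -0.06054069]
(440, 358) [ 0.47298781 -0.16970969]
(497, 370) [ 0.46361085 -0.20982242]
(418, 470) [ 0.39456424 -0.15118187]
(475, 482) [ 0.38542553 -0.19080287]
[0.3617, 0.318, -0.069, 0.0016, -0.0001, -0.0209]
[0.4059, 0.6975, -0.0283, 0.0016, -0.0001, -0.0709]
```

```bash
python3 -m inch '[0.36,0.32,-0.07,0,0,-0.02,0.085, 0.36,0.32,-0.07,0,0,-0.02,0.085, 0.36,0.32,-0.07,0,0,-0.02,0.085, 0.36,0.32,-0.07,0,0,-0.02,0.085, 0.36,0.32,-0.07,0,0,-0.02,0.085, 0.36,0.32,-0.07,0,0,-0.02,0.085, 0.36,0.32,-0.07,0,0,-0.02,0.085, 0.40,0.50,-0.06,0,0,0,0.085, 0.405,0.70,-0.03,0,0,0.02,0.085, 0.405,0.70,-0.03,0,0,0.02,0.085]' 60
python3 - <<'E'
from h import *
from bench import status
s=status.observe();print(s["q"]);print(row(s,[.36,-.165,.18],-.235,.5))
E
```

```text
time_s: 1.15
ee_pos: [0.3578, 0.1785, 0.2781]
orientation: [0.993, -0.12, -0.0, 0.0]
contact_force: [1.3, -0.6, 1.1]
grip_width: 0.0849
grip_force: 0.0
[ 8.73860144e-01 -4.96041285e-02 -4.10648434e-01 -8.43309214e-05
 -1.20980982e+00  4.55747616e-01]
[0.0842, 0.3331, 0.0981, 0.0016, 0.5001, -0.0061]
```

```bash
python3 -m inch '[0.02,0.05,0.01,0,0.07,0,0.085, 0.04,0.10,0.03,0,0.15,0,0.085, 0.06,0.16,0.05,0,0.25,0,0.085, 0.07,0.22,0.07,0,0.35,0,0.085, 0.08,0.28,0.09,0,0.45,0,0.085, 0.084,0.333,0.098,0,0.5,0,0.085, 0.084,0.333,0.098,0,0.5,0,0.085, 0.084,0.333,0.098,0,0.5,0,0.085, 0.084,0.333,0.098,0,0.5,0,0.085, 0.084,0.333,0.098,0,0.5,0,0.085]' 60
python3 - <<'E'
from h import *
from bench import status,cams
s=status.observe();print(s["q"],s["ee_pos"]);print(row(s,[.366,-.165,.100],-.235,.78))
c=cams.camera("wrist");pickle.dump(c,open("c1.pkl","wb"));cv2.imwrite("pics/w1.png",c["frame"][:,:,::-1])
E
```

```text
time_s: 2.15
ee_pos: [0.3609, -0.1646, 0.1831]
orientation: [0.962, -0.116, 0.244, 0.028]
contact_force: [0.4, 1.4, -1.0]
grip_width: 0.0848
grip_force: 0.0
[ 0.03426187 -0.20733725 -1.06840784  0.51605382 -0.26110121  0.82572282] [ 0.36094547 -0.16464373  0.1831123 ]
[-0.0352, -0.0007, 0.0754, 0.0014, 0.2833, -0.0055]
```

View pics/w1.png

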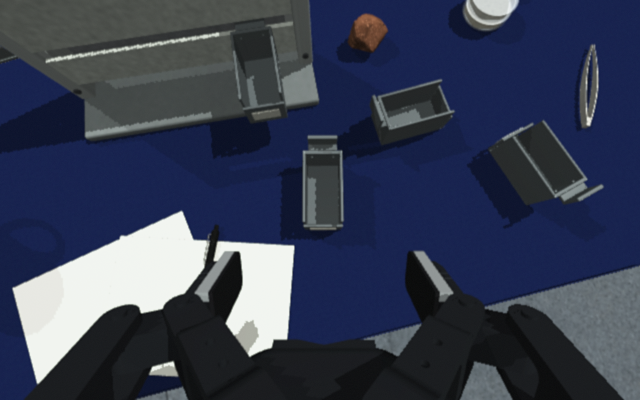

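The wrist view shows the target bin at (323,188), with its lip at (323,138). The lower groove's lit edge runs from (45,60) to (290,22). q3 is at its limit, so a 45° tool tilt isn't possible here. I'll grip with a tilt of about 0.4 rad near the bin's front instead; the body then clears the panel top during insertion.

Run:
```python
from h import *
from bench import status
c=pickle.load(open("c1.pkl","rb"));P=lambda u,v,z:ray(c,u,v,z)[:2]
bl,br=P(303,152,.046),P(342,152,.046);print("back",bl,br,np.hypot(*(bl-br)))
l1,l2=P(308,136,.062),P(338,136,.062);print("lip",l1,l2,np.hypot(*(l1-l2)))
for z in(0,.02,.03,.046):print("front",z,P(303,229,z),P(344,229,z))
lat=(bl-br)+(l1-l2);yaw=np.arctan2(-lat[0],lat[1]);ax=np.array([np.cos(yaw),np.sin(yaw)])
mid=((bl+br)/2-.042*ax+(l1+l2)/2-.051*ax)/2;print("yaw",yaw,mid,(bl+br)/2-.042*ax,(l1+l2)/2-.051*ax)
```

```text
back [ 0.47608071 -0.16874359] [ 0.46571535 -0.21093844] 0.043449343969588244
lip [ 0.48615044 -0.17773767] [ 0.47851177 -0.20881312] 0.032000512858655385
front 0 [ 0.39748899 -0.14720441] [ 0.38560544 -0.19571827]
front 0.02 [ 0.39533174 -0.14821338] [ 0.38413721 -0.19391438]
front 0.03 [ 0.39425312 -0.14871787] [ 0.38340309 -0.19301243]
front 0.046 [ 0.39252732 -0.14952505] [ 0.3822285  -0.19156931]
yaw -0.24094716573164973 [ 0.43145784 -0.18046226] [ 0.43011131 -0.17981887] [ 0.43280437 -0.18110564]
```

Run:
```python
from h import *
from bench import status
s=status.observe();print(row(s,[.387,-.1693,.086],-.24,.4));print(row(s,[.4176,-.1767,.012],-.24,.4))
```

```text
[-0.0233, -0.0007, 0.098, -0.0027, -0.0971, 0.0006]
[-0.0309, -0.0006, 0.1781, -0.0027, -0.0971, 0.0006]
```

```bash
python3 -m inch '[-0.012,0,0.035,0,-0.05,0,0.085, -0.023,0,0.07,0,-0.097,0,0.085, -0.023,-0.001,0.098,0,-0.097,0,0.085, -0.025,-0.001,0.12,0,-0.097,0,0.085, -0.027,-0.001,0.14,0,-0.097,0,0.085, -0.029,-0.001,0.16,0,-0.097,0,0.085, -0.031,-0.001,0.17,0,-0.097,0,0.085, -0.031,-0.001,0.178,0,-0.097,0,0.085, -0.031,-0.001,0.178,0,-0.097,0,0.085, -0.031,-0.001,0.178,0,-0.097,0,0.085]' 60
python3 - <<'E'
from h import *
from bench import status
s=status.observe();print(s["q"]);print(row(s,[.4176,-.1767,.012],-.24,.4))
E
```

```text
time_s: 3.2
ee_pos: [0.3839, -0.1595, 0.1108]
orientation: [0.977, -0.118, 0.174, 0.022]
contact_force: [0.6, 0.2, -0.1]
grip_width: 0.085
grip_force: 0.0
[ 0.00221284  0.02457264 -1.06844005  0.56683403 -0.16049692  0.78118555]
[0.0005, 0.0084, 0.1055, 0.0032, 0.0477, -0.0006]
```

q5 and q3 are both at their limits, so the forward tilt has to stay small here. From a quick kinematic fit, about 0.18 rad is feasible. I'll use that, and also extract the groove-height profile from the first images.

Run:
```python
from h import *
from bench import status
s=status.observe()
ax=np.array([np.cos(-.24),np.sin(-.24)]);m=np.array([.4312,-.1803])
th=.18;g=m-.024*ax;t=g+.021*np.sin(th)*ax
for b in(.09,.0):
    print(row(s,[*(t-b*np.sin(th)*ax),.033-.021*np.cos(th)+b*np.cos(th)],-.24,th))
d=pickle.load(open("c0.pkl","rb"))
psi=-.066;X=np.array([np.cos(psi),np.sin(psi),0]);Y=np.array([-X[1],X[0],0]);O=np.array([.6135,-.061,0])
for n in("scene","top"):
    im=cv2.cvtColor(d[n]["frame"],cv2.COLOR_RGB2GRAY).astype(np.float32);print(n)
    out=[]
    for z in np.arange(.05,.2,.003):
        v=[]
        for y in np.linspace(-.03,.11,30):
            u,w=proj(d[n],O+y*Y+[0,0,z]);v.append(cv2.remap(im,np.float32([[u]]),np.float32([[w]]),1)[0,0])
        out.append((int(round(z*1000)),int(np.mean(v))))
    print(out)
```

```text
[0.0103, 0.0089, 0.0144, 0.0031, -0.1723, -0.001]
[-0.0052, 0.0086, 0.103, 0.0031, -0.1723, -0.001]
scene
[(50, 134), (53, 133), (56, 134), (59, 134), (62, 134), (65, 134), (68, 134), (71, 134), (74, 134), (77, 137), (80, 142), (83, 150), (86, 140), (89, 105), (92, 95), (95, 105), (98, 124), (101, 136), (104, 136), (107, 135), (110, 135), (113, 135), (116, 134), (119, 135), (122, 135), (125, 135), (128, 134), (131, 133), (134, 134), (137, 134), (140, 134), (143, 133), (146, 133), (149, 146), (152, 170), (155, 188), (158, 139), (161, 94), (164, 98), (167, 116), (170, 133), (173, 134), (176, 132), (179, 139), (182, 164), (185, 203), (188, 189), (191, 113), (194, 91), (197, 94), (200, 94)]
top
[(50, 99), (53, 100), (56, 101), (59, 101), (62, 102), (65, 102), (68, 102), (71, 101), (74, 100), (77, 100), (80, 103), (83, 110), (86, 124), (89, 142), (92, 158), (95, 167), (98, 168), (101, 163), (104, 154), (107, 144), (110, 133), (113, 121), (116, 112), (119, 105), (122, 101), (125, 101), (128, 101), (131, 102), (134, 102), (137, 102), (140, 101), (143, 100), (146, 99), (149, 99), (152, 105), (155, 119), (158, 143), (161, 169), (164, 189), (167, 195), (170, 188), (173, 175), (176, 158), (179, 139), (182, 123), (185, 120), (188, 137), (191, 166), (194, 193), (197, 207), (200, 208)]
```

```bash
python3 -m inch '[0.01,0.009,-0.02,0,-0.086,0,0.085, 0.01,0.009,0,0,-0.172,0,0.085, 0.01,0.009,0.0144,0,-0.172,0,0.085, 0.006,0.009,0.035,0,-0.172,0,0.085, 0.003,0.009,0.055,0,-0.172,0,0.085, 0,0.009,0.07,0,-0.172,0,0.085, -0.003,0.009,0.085,0,-0.172,0,0.085, -0.005,0.009,0.095,0,-0.172,0,0.085, -0.005,0.009,0.103,0,-0.172,0,0.085, -0.005,0.009,0.103,0,-0.172,0,0.085]' 60
python3 - <<'E'
from h import *
from bench import status
s=status.observe();print(s["q"])
ax=np.array([np.cos(-.24),np.sin(-.24)]);m=np.array([.4312,-.1803])
th=.18;g=m-.024*ax;t=g+.021*np.sin(th)*ax
print(row(s,[*t,.033-.021*np.cos(th)],-.24,th))
d=pickle.load(open("c0.pkl","rb"))
psi=-.066;X=np.array([np.cos(psi),np.sin(psi),0]);Y=np.array([-X[1],X[0],0]);O=np.array([.6135,-.061,0])
for n in("scene","top"):
    im=cv2.cvtColor(d[n]["frame"],cv2.COLOR_RGB2GRAY).astype(np.float32)
    for y0 in(-.141,.141):
      print(n,y0,[(int(round(z*1000)),int(np.mean([cv2.remap(im,*[np.float32([[q]]) for q in proj(d[n],O+y*Y+[0,0,z])],1)[0,0] for y in np.linspace(y0-.005,y0+.005,5)]))) for z in np.arange(.164,.225,.003)])
    print(n,"base edge",[(k,int(np.mean([cv2.remap(im,*[np.float32([[q]]) for q in proj(d[n],O+y*Y-X*.001*k+[0,0,.012])],1)[0,0] for y in np.linspace(0,.1,9)]))) for k in range(44,60)])
E
```

```text
time_s: 4.2
ee_pos: [0.4117, -0.1764, 0.0125]
orientation: [0.989, -0.12, 0.087, 0.012]
contact_force: [-0.7, -1.0, 0.6]
grip_width: 0.085
grip_force: 0.0
[-0.0236194   0.34574389 -0.89726521  0.25162571 -0.16085555  1.10789276]
[-0.0004, -0.0008, 0.0, 0.0023, 0.0036, -0.0012]
scene -0.141 [(164, 129), (167, 126), (170, 118), (173, 102), (176, 88), (179, 90), (182, 108), (185, 118), (188, 129), (191, 163), (194, 212), (197, 233), (200, 231), (203, 226), (206, 211), (209, 198), (212, 173), (215, 146), (218, 153), (221, 138), (224, 128)]
scene 0.141 [(164, 125), (167, 123), (170, 115), (173, 108), (176, 94), (179, 97), (182, 115), (185, 123), (188, 137), (191, 169), (194, 215), (197, 234), (200, 215), (203, 188), (206, 144), (209, 134), (212, 116), (215, 101), (218, 83), (221, 78), (224, 78)]
scene base edge [(44, 125), (45, 135), (46, 142), (47, 145), (48, 144), (49, 140), (50, 135), (51, 129), (52, 121), (53, 113), (54, 106), (55, 100), (56, 94), (57, 88), (58, 82), (59, 75)]
top -0.141 [(164, 94), (167, 93), (170, 88), (173, 83), (176, 79), (179, 77), (182, 75), (185, 74), (188, 75), (191, 77), (194, 78), (197, 84), (200, 113), (203, 141), (206, 167), (209, 174), (212, 178), (215, 180), (218, 177), (221, 171), (224, 165)]
top 0.141 [(164, 96), (167, 96), (170, 95), (173, 91), (176, 87), (179, 84), (182, 83), (185, 82), (188, 81), (191, 81), (194, 81), (197, 82), (200, 106), (203, 138), (206, 171), (209, 189), (212, 196), (215, 202), (218, 203), (221, 202), (224, 201)]
top base edge [(44, 145), (45, 149), (46, 148), (47, 145), (48, 138), (49, 126), (50, 110), (51, 91), (52, 73), (53, 61), (54, 56), (55, 57), (56, 61), (57, 63), (58, 65), (59, 66)]
```

```bash
python3 -m inch '[0,0,0,0,0,0,0.03, 0,0,0,0,0,0,0.03, 0,0,0,0,0,0,0.03, 0,0,0,0,0,0,0.03, 0,0,0,0,0,0,0.03, 0,0,0,0,0,0,0.03, 0,0,0,0,0,0,0.03, 0,0,0,0,0,0,0.03, 0,0,0,0,0,0,0.03, 0,0,-0.005,0,0,0,0.03]' 80
cat > plan.py <<'E'
import numpy as np
# clearance of bin profile vs slats (mm), signed
slats=[(0,5,-56,0),(0,5,14,32),(30,40,-200,60)]
def rectpts(x0,x1,z0,z1,n=1.0):
    xs=np.arange(x0,x1+.1,n);zs=np.arange(z0,z1+.1,n)
    return np.vstack([np.c_[xs,0*xs+z0],np.c_[xs,0*xs+z1],np.c_[0*zs+x0,zs],np.c_[0*zs+x1,zs]])
P=np.vstack([rectpts(-42,42,-23,23),rectpts(42,53,19,23),rectpts(49,53,19,39)])
def clr(mx,mz,phi):
    c,s=np.cos(phi),np.sin(phi);X=P[:,0]*c+P[:,1]*s+mx;Z=-P[:,0]*s+P[:,1]*c+mz
    m=1e9
    for x0,x1,z0,z1 in slats:
        dx=np.maximum(x0-X,X-x1);dz=np.maximum(z0-Z,Z-z1)
        sd=np.where((dx>0)&(dz>0),np.hypot(np.maximum(dx,0),np.maximum(dz,0)),np.maximum(dx,dz));m=min(m,sd.min())
    return m
def lip(mx,mz,phi):
    c,s=np.cos(phi),np.sin(phi);return mx+51*c+39*s,mz-51*s+39*c
if __name__=="__main__":
    # parametrise by lip-top position; for each phi maximise clearance with lip top behind the slats
    for deg in(60,55,50,45,40,35,30,25,20,15,10,5,0):
        ph=np.radians(deg);c,s=np.cos(ph),np.sin(ph);best=[]
        for lx in np.arange(-8,26,1.0):
            b=max((clr(lx-51*c-39*s,lz+51*s-39*c,ph),lz) for lz in np.arange(-6,40,1.0))
            best.append((int(lx),int(b[1]),round(float(b[0]),1)))
        print(deg,[b for b in best if b[2]>0 and b[0]%2==0])
E
python3 plan.py
```

```text
time_s: 5.2
ee_pos: [0.4104, -0.1759, 0.0182]
orientation: [0.989, -0.12, 0.088, 0.012]
contact_force: [-0.8, 1.0, -0.9]
grip_width: 0.043
grip_force: 81.1
60 [(-8, 9, 9.4), (-6, 8, 8.0), (-4, 8, 6.6), (-2, 8, 5.2), (0, 8, 4.4), (2, 8, 3.9), (4, 9, 3.3), (6, 9, 2.8), (8, 10, 2.7), (10, 11, 2.5), (12, 12, 2.4), (14, 14, 2.5), (16, 14, 2.1), (18, 13, 0.9), (24, 39, 0.2)]
55 [(-8, 9, 9.4), (-6, 8, 8.0), (-4, 8, 6.7), (-2, 8, 5.4), (0, 8, 4.5), (2, 8, 3.4), (4, 9, 3.1), (6, 10, 2.4), (8, 11, 2.2), (10, 12, 2.1), (12, 14, 2.0), (14, 15, 2.3), (16, 15, 1.9), (18, 14, 0.9)]
50 [(-8, 9, 9.3), (-6, 8, 8.0), (-4, 8, 6.7), (-2, 8, 5.4), (0, 8, 4.1), (2, 9, 3.5), (4, 10, 2.5), (6, 10, 1.8), (8, 12, 1.5), (10, 13, 1.5), (12, 15, 1.7), (14, 16, 1.6), (16, 17, 1.8), (18, 16, 0.9), (20, 14, 0.5), (22, 12, 0.5), (24, 10, 0.5)]
45 [(-8, 8, 9.3), (-6, 8, 7.9), (-4, 8, 6.5), (-2, 8, 5.1), (0, 9, 3.9), (2, 9, 3.0), (4, 10, 2.2), (6, 11, 1.5), (8, 13, 0.9), (10, 15, 0.9), (12, 16, 0.9), (14, 18, 1.5), (16, 18, 1.9), (18, 17, 1.2), (20, 15, 1.2), (22, 13, 1.2), (24, 12, 0.6)]
40 [(-8, 8, 9.3), (-6, 8, 7.7)
[... 686 characters left out ...]
 4.0), (0, 11, 2.6), (2, 12, 1.2), (4, 13, 0.1), (10, 20, 0.2), (12, 21, 1.4), (14, 21, 2.8), (16, 21, 2.9), (18, 21, 1.6), (20, 22, 0.4)]
20 [(-8, 9, 8.4), (-6, 9, 6.7), (-4, 10, 5.1), (-2, 11, 3.5), (0, 12, 1.9), (2, 13, 0.3), (10, 20, 0.5), (12, 21, 2.2), (14, 22, 3.4), (16, 23, 1.8), (18, 24, 0.4)]
15 [(-8, 9, 8.1), (-6, 9, 6.1), (-4, 10, 4.5), (-2, 11, 2.8), (0, 12, 1.2), (10, 21, 1.0), (12, 22, 2.7), (14, 25, 1.8), (16, 26, 0.3)]
10 [(-8, 9, 7.5), (-6, 10, 5.6), (-4, 11, 3.9), (-2, 12, 2.1), (0, 13, 0.3), (10, 21, 1.6), (12, 26, 1.7)]
5 [(-8, 10, 6.8), (-6, 11, 5.0), (-4, 11, 3.0), (-2, 13, 1.1), (8, 21, 0.4), (10, 27, 1.4)]
0 [(-8, 39, 6.0), (-6, 39, 4.0), (-4, 39, 2.0), (8, 29, 1.0)]
```

```bash
cat >> h.py <<'E'
G=np.array([.6135,-.061,.149]);PSI=-.066;THG=.178;B=np.array([.0199,0,.0102])
def tcp(lx,lz,deg,y=0,b=None):
    b=B if b is None else b
    ph=np.radians(deg);Rg=Ro.from_euler('z',PSI);Rb=Rg*Ro.from_euler('y',ph)
    L=G+Rg.apply([lx/1e3,y/1e3,lz/1e3]);mid=L-Rb.apply([.051,0,.039])
    return mid-Rb.apply(b),PSI,THG-ph
def binpose(s):
    """lip (mm, groove frame) and tilt, from measured tool"""
    R=Ro.from_quat(s["orientation"]);Rb=R*(Rt(0,THG)).inv()  # tool=Rz Ry(-(THG-ph))D
    Rb=Ro.from_matrix(R.as_matrix()@Rt(0,THG).as_matrix().T)
    L=s["ee_pos"]+Rb.apply(B+np.array([.051,0,.039]))
    Rg=Ro.from_euler('z',PSI);e=(Rg.inv()*Rb).as_euler('zyx')
    return np.round(Rg.inv().apply(L-G)*1e3,1),np.round(np.degrees(e),1)
E
python3 - <<'E'
from h import *
from bench import status
s=status.observe();print(binpose(s))
p=s["ee_pos"]
print(row(s,[p[0],p[1],.20],-.24,.178))
print(row(s,[.44,-.10,.25],-.15,-.3))
print(tcp(-60,10,52));print(row(s,*tcp(-60,10,52)))
E
```

```text
(array([-125.2, -140.4,  -81.7]), array([-10. ,   0.1,  -0.1]))
[0.032, 0.0003, -0.179, 0.002, 0.0008, -0.0009]
[0.0513, -0.0804, -0.2265, -0.0039, -0.4768, -0.0921]
(array([ 0.47138955, -0.05160707,  0.18457942]), -0.066, np.float64(-0.7295712110370514))
[0.0584, -0.135, -0.1588, -0.0477, -0.9042, -0.175]
```

```bash
python3 -m inch '[0.004,0,-0.02,0,0,0,0.03, 0.009,0,-0.05,0,0,0,0.03, 0.016,0,-0.09,0,0,0,0.03, 0.023,0,-0.13,0,0,0,0.03, 0.032,0,-0.179,0,0,0,0.03, 0.036,-0.02,-0.19,-0.001,-0.12,-0.02,0.03, 0.041,-0.04,-0.205,-0.002,-0.24,-0.04,0.03, 0.046,-0.06,-0.217,-0.003,-0.36,-0.07,0.03, 0.051,-0.08,-0.2265,-0.004,-0.477,-0.092,0.03, 0.051,-0.08,-0.2265,-0.004,-0.477,-0.092,0.03]' 80
python3 - <<'E'
from h import *
from bench import status
s=status.observe();print(s["q"]);print(binpose(s));print(row(s,*tcp(-60,10,52)))
E
```

```text
time_s: 6.2
ee_pos: [0.4432, -0.0984, 0.2495]
orientation: [0.986, -0.073, -0.149, -0.012]
contact_force: [-0.3, 0.2, -1.4]
grip_width: 0.0429
grip_force: 81.2
[ 0.09048407  0.23973242 -0.16172355 -0.07230622 -1.46121905  1.35164702]
(array([-82.1, -55.5, 111.6]), array([-5.3, 27.3,  2.5]))
[0.0393, -0.0502, 0.0559, -0.0424, -0.4294, -0.0703]
```

```bash
python3 -m inch '[0.008,-0.01,0.011,-0.008,-0.086,-0.014,0.03, 0.016,-0.02,0.022,-0.016,-0.172,-0.028,0.03, 0.024,-0.03,0.033,-0.024,-0.258,-0.042,0.03, 0.032,-0.04,0.044,-0.034,-0.344,-0.056,0.03, 0.0393,-0.0502,0.0559,-0.0424,-0.4294,-0.0703,0.03, 0.0393,-0.0502,0.0559,-0.0424,-0.4294,-0.0703,0.03, 0.0393,-0.0502,0.0559,-0.0424,-0.4294,-0.0703,0.03, 0.0393,-0.0502,0.0559,-0.0424,-0.4294,-0.0703,0.03, 0.0393,-0.0502,0.0559,-0.0424,-0.4294,-0.0703,0.03, 0.0393,-0.0502,0.0559,-0.0424,-0.4294,-0.0703,0.03]' 80
python3 - <<'E'
from h import *
from bench import status,cams
s=status.observe();print(s["q"],s["contact_force"]);print(binpose(s))
d={n:cams.camera(n) for n in("wrist","scene","top")};pickle.dump(d,open("c2.pkl","wb"))
a=d["wrist"]["frame"];b=cv2.resize(d["scene"]["frame"][140:260,270:400],None,fx=3,fy=3,interpolation=2)
cv2.imwrite("pics/w2.png",a[:,:,::-1]);cv2.imwrite("pics/s2.png",b[:,:,::-1])
E
```

```text
time_s: 7.2
ee_pos: [0.4682, -0.0541, 0.1863]
orientation: [0.934, -0.033, -0.355, -0.012]
contact_force: [-0.0, -1.4, -0.5]
grip_width: 0.043
grip_force: 81.2
[ 0.13799148  0.55355382  0.02346901 -0.13809038 -1.75446562  1.38844324] [-0.01090636 -1.43616538 -0.45399806]
(array([-63.,  -3.,  12.]), array([-0.3, 51.8,  0.1]))
```

View pics/w2.png

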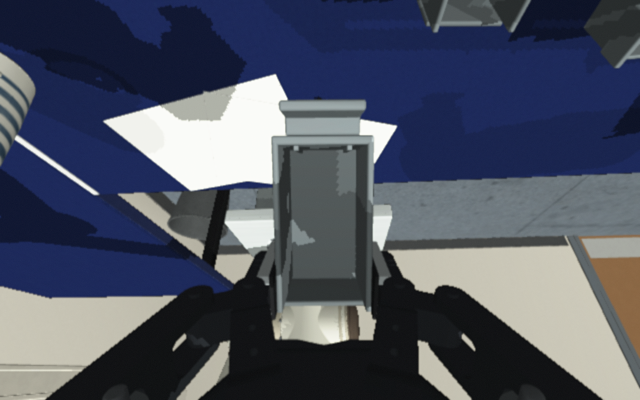

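The wrist view shows the bin held straight, with its lip top edge at row 101 (columns 281–366) and the back-wall rim at row 138 (columns 273–373). I'll compare this with the prediction to calibrate the in-hand pose.

Run:
```python
from h import *
from bench import status
s=status.observe();c=pickle.load(open("c2.pkl","rb"))["wrist"]
Rb=Ro.from_matrix(Ro.from_quat(s["orientation"]).as_matrix()@Rt(0,THG).as_matrix().T);mid=s["ee_pos"]+Rb.apply(B)
def rep(pts):return {str(p):np.round(proj(c,mid+Rb.apply(np.array(p)/1e3)),1).tolist() for p in pts}
print(rep([(53,16,39),(53,-16,39),(49,16,39),(49,-16,39),(42,22,23),(42,-22,23),(-38,22,23),(-38,-22,23)]))
from scipy.optimize import least_squares
obs=[((53,16,39),(280,100)),((53,-16,39),(366,100)),((42,22,23),(273,137)),((42,-22,23),(374,138))]
def f(v):
    Rr=Rb*Ro.from_rotvec([0,v[2],v[3]]);m=mid+Rb.apply([v[0],v[4],v[1]])
    return np.ravel([np.subtract(proj(c,m+Rr.apply(np.array(p)/1e3)),o) for p,o in obs])
r=least_squares(f,np.zeros(5),x_scale=[.01,.01,.1,.1,.01]);print(np.round(r.x,4),np.round(r.fun,1))
```

```text
{'(53, 16, 39)': [279.0, 98.6], '(53, -16, 39)': [368.1, 98.6], '(49, 16, 39)': [279.2, 110.0], '(49, -16, 39)': [367.9, 110.1], '(42, 22, 23)': [271.2, 134.6], '(42, -22, 23)': [375.9, 134.6], '(-38, 22, 23)': [275.1, 314.1], '(-38, -22, 23)': [371.8, 314.2]}
[-0.0026  0.0001  0.0851 -0.0035  0.0003] [ 0.6 -0.1 -0.   0.2 -0.6  0.3  0.  -0.3]
```

View pics/s2.png

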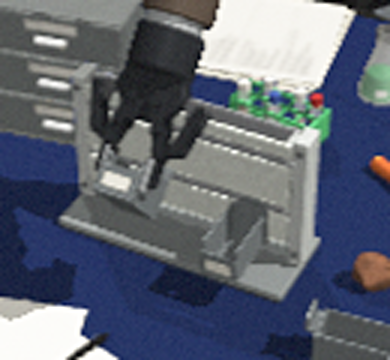

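```bash
python3 -m inch '[0.007,-0.0005,-0.0054,0,0,0,0.03, 0.014,-0.001,-0.0108,0,0,0,0.03, 0.021,-0.0015,-0.0162,0,0,0,0.03, 0.028,-0.002,-0.0216,0,0,0,0.03, 0.035,-0.0025,-0.027,0,0,0,0.03, 0.039,-0.003,-0.03,0,0,0,0.03, 0.0422,-0.003,-0.0324,0,0,0,0.03, 0.0422,-0.003,-0.0324,0,0,0,0.03, 0.0422,-0.003,-0.0324,0,0,0,0.03, 0.0422,-0.003,-0.0324,0,0,0,0.03]' 80
cat > look.py <<'E'
from h import *
from bench import status
import sys
s=status.observe();f=Ro.from_euler('z',-PSI).apply(s["contact_force"]);print(s["time_s"],"F",np.round(f,1),"T",np.round(s["wrist_torque"],2));print(binpose(s))
for i in range(1,len(sys.argv)-2,3):
    a=list(map(float,sys.argv[i:i+3]));print(a,row(s,*tcp(*a)))
E
python3 look.py -2 8 52 2 9 52 6 10 52
```

```text
time_s: 8.35
ee_pos: [0.5212, -0.0545, 0.1811]
orientation: [0.934, -0.032, -0.356, -0.011]
contact_force: [0.2, -0.7, -1.8]
grip_width: 0.0432
grip_force: 81.2
8.35 F [ 0.2 -0.7 -1.8] T [-0.12 -1.51 -0.05]
(array([-10.1,   0.1,   6.5]), array([-0.2, 52. ,  0.1]))
[-2.0, 8.0, 52.0] [0.005, 0.0004, -0.0065, -0.0001, -0.0003, -0.0035]
[2.0, 9.0, 52.0] [0.0073, 0.0004, -0.0099, -0.0001, -0.0003, -0.0035]
[6.0, 10.0, 52.0] [0.0097, 0.0004, -0.0133, -0.0001, -0.0003, -0.0035]
```

```bash
python3 -m inch '[0.001,0,-0.0013,0,0,0,0.03, 0.002,0,-0.0026,0,0,0,0.03, 0.003,0,-0.0039,0,0,0,0.03, 0.004,0,-0.0052,0,0,0,0.03, 0.005,0,-0.0065,0,0,-0.001,0.03, 0.0055,0,-0.0074,0,0,-0.002,0.03, 0.006,0,-0.0083,0,0,-0.003,0.03, 0.0067,0,-0.0091,0,0,-0.0035,0.03, 0.0073,0,-0.0099,0,0,-0.0035,0.03, 0.0073,0,-0.0099,0,0,-0.0035,0.03]' 80
python3 look.py 4 9 52 6 10 52 10 13 52 13 16 52
python3 - <<'E'
from h import *
from bench import cams
d={n:cams.camera(n) for n in("wrist","scene")};pickle.dump(d,open("c3.pkl","wb"))
a=cv2.resize(d["wrist"]["frame"][20:270,200:450],None,fx=2,fy=2);b=cv2.resize(d["scene"]["frame"][150:225,290:350],None,fx=4,fy=4)
o=np.zeros((500,780,3),np.uint8);o[:,:500]=a;o[:300,510:750]=b
cv2.imwrite("pics/w3.png",o[:,:,::-1])
E
```

```text
time_s: 9.35
ee_pos: [0.5336, -0.0553, 0.1834]
orientation: [0.934, -0.031, -0.356, -0.012]
contact_force: [0.7, 0.2, -1.5]
grip_width: 0.043
grip_force: 81.2
9.35 F [ 0.7  0.3 -1.5] T [-0.14 -1.5  -0.01]
(array([2.3, 0.4, 8.9]), array([-0., 52.,  0.]))
[4.0, 9.0, 52.0] [0.0012, 0.0004, -0.0013, -0.0001, -0.0004, -0.0001]
[6.0, 10.0, 52.0] [0.002, 0.0004, -0.0033, -0.0001, -0.0004, -0.0001]
[10.0, 13.0, 52.0] [0.003, 0.0004, -0.0082, -0.0001, -0.0004, -0.0001]
[13.0, 16.0, 52.0] [0.0032, 0.0004, -0.0125, -0.0001, -0.0004, -0.0001]
```

View pics/w3.png

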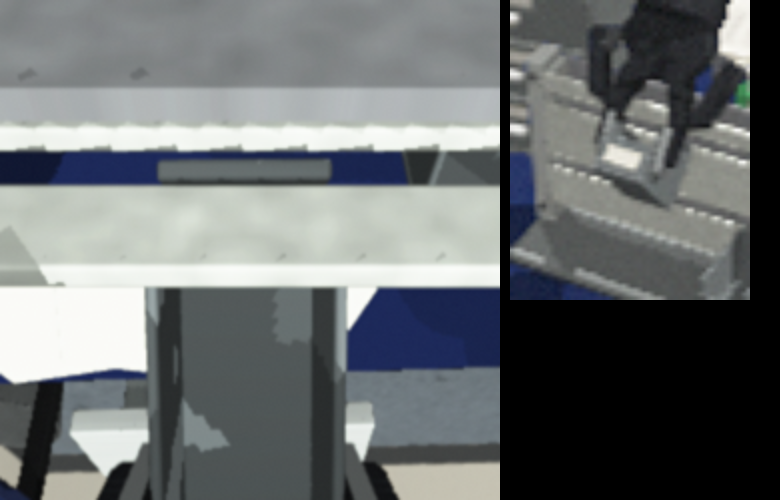

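The wrist camera sees through the groove. The lip top (crop rows 160–182) lies inside the opening between the lower slat's ledge (125–150) and the upper slat's lower edge (185). The upper slat's top spans rows 265–286. I'll fit the groove position relative to the lip.

Run:
```python
from h import *
from bench import status
from scipy.optimize import least_squares
s=status.observe();c=pickle.load(open("c3.pkl","rb"))["wrist"]
Rg=Ro.from_euler('z',PSI)
obs=[((5,0),82.5),((0,0),95),((5,14),112.5),((5,32),152.5),((0,32),163)]
pr=lambda x,z,v:proj(c,G+Rg.apply([v[0]+x/1e3,0,v[1]+z/1e3]))[1]
print([round(pr(*p,[0,0]),1) for p,_ in obs])
r=least_squares(lambda v:[pr(*p,v)-o for p,o in obs],[0,0]);print(np.round(r.x*1e3,1),np.round(r.fun,1))
Rb=Ro.from_matrix(Ro.from_quat(s["orientation"]).as_matrix()@Rt(0,THG).as_matrix().T);mid=s["ee_pos"]+Rb.apply(B)
for p in[(53,0,39),(49,0,39),(53,0,23)]:print(p,np.round(proj(c,mid+Rb.apply(np.array(p)/1e3)),1))
```

```text
[np.float64(83.5), np.float64(94.9), np.float64(110.0), np.float64(150.6), np.float64(160.8)]
[1.8 2.4] [ 1.   0.2 -1.7  0.3  0.3]
(53, 0, 39) [323.9 100.4]
(49, 0, 39) [323.9 111.9]
(53, 0, 23) [323.8 109.1]
```

```bash
sed -i 's/G=np.array(\[.6135,-.061,.149\])/G=np.array([.6150,-.061,.1512])/' h.py; python3 look.py 4 9.3 53 8 11 53 11 13.5 53 14 15.5 52
```

```text
9.45 F [ 0.1  0.2 -1.5] T [-0.15 -1.52  0.11]
(array([0.7, 0.3, 6.6]), array([-0., 52.,  0.]))
[4.0, 9.3, 53.0] [0.0001, 0.0003, -0.0056, -0.0001, -0.0177, -0.0]
[8.0, 11.0, 53.0] [0.0019, 0.0003, -0.0095, -0.0001, -0.0177, -0.0]
[11.0, 13.5, 53.0] [0.0025, 0.0003, -0.0134, -0.0001, -0.0177, -0.0]
[14.0, 15.5, 52.0] [0.004, 0.0003, -0.0155, -0.0001, -0.0003, -0.0]
```

```bash
python3 -m inch '[0,0,-0.002,0,-0.006,0,0.03, 0,0,-0.004,0,-0.012,0,0.03, 0.0001,0,-0.0056,0,-0.0177,0,0.03, 0.0007,0,-0.007,0,-0.0177,0,0.03, 0.0013,0,-0.0083,0,-0.0177,0,0.03, 0.0019,0,-0.0095,0,-0.0177,0,0.03, 0.0021,0,-0.011,0,-0.0177,0,0.03, 0.0023,0,-0.012,0,-0.0177,0,0.03, 0.0025,0,-0.0134,0,-0.0177,0,0.03, 0.0025,0,-0.0134,0,-0.0177,0,0.03]' 80
python3 look.py 14 15.5 52 16 17 50 16 18 45 15.5 19 40
```

```text
time_s: 10.45
ee_pos: [0.5444, -0.056, 0.1919]
orientation: [0.931, -0.031, -0.364, -0.012]
contact_force: [-0.4, -1.4, -1.3]
grip_width: 0.0432
grip_force: 81.2
10.45 F [-0.3 -1.4 -1.3] T [-0.1  -1.55 -0.04]
(array([11.2,  0.3, 13.7]), array([-0., 53.,  0.]))
[14.0, 15.5, 52.0] [0.0014, 0.0003, -0.0019, -0.0001, 0.017, -0.0]
[16.0, 17.0, 50.0] [0.0032, 0.0003, -0.0017, -0.0001, 0.0519, -0.0]
[16.0, 18.0, 45.0] [0.0063, 0.0003, 0.0041, -0.0001, 0.1392, -0.0]
[15.5, 19.0, 40.0] [0.0096, 0.0003, 0.0099, -0.0001, 0.2264, -0.0]
```

```bash
python3 -m inch '[0.0007,0,-0.001,0,0.009,0,0.03, 0.0014,0,-0.0019,0,0.017,0,0.03, 0.0023,0,-0.0018,0,0.035,0,0.03, 0.0032,0,-0.0017,0,0.0519,0,0.03, 0.0042,0,0.0002,0,0.081,0,0.03, 0.0053,0,0.0022,0,0.11,0,0.03, 0.0063,0,0.0041,0,0.1392,0,0.03, 0.008,0,0.007,0,0.183,0,0.03, 0.0096,0,0.0099,0,0.2264,0,0.03, 0.0096,0,0.0099,0,0.2264,0,0.03]' 80
python3 look.py 15.5 19.5 35 15.5 20.5 30 15 21 25 14 22 20
```

```text
time_s: 11.45
ee_pos: [0.5438, -0.056, 0.179]
orientation: [0.966, -0.032, -0.256, -0.009]
contact_force: [0.7, -0.6, -0.5]
grip_width: 0.0431
grip_force: 81.1
11.45 F [ 0.7 -0.5 -0.5] T [-0.07 -1.1  -0.01]
(array([14.6,  0.3, 20. ]), array([ 0. , 39.9, -0. ]))
[15.5, 19.5, 35.0] [0.0045, 0.0002, 0.0066, -0.0, 0.0862, 0.0003]
[15.5, 20.5, 30.0] [0.008, 0.0002, 0.0122, -0.0001, 0.1735, 0.0003]
[15.0, 21.0, 25.0] [0.0118, 0.0003, 0.018, -0.0001, 0.2608, 0.0003]
[14.0, 22.0, 20.0] [0.0155, 0.0003, 0.0232, -0.0001, 0.348, 0.0003]
```

```bash
python3 -m inch '[0.0022,0,0.0033,0,0.043,0,0.03, 0.0045,0,0.0066,0,0.0862,0,0.03, 0.0062,0,0.0094,0,0.13,0,0.03, 0.008,0,0.0122,0,0.1735,0,0.03, 0.0099,0,0.0151,0,0.217,0,0.03, 0.0118,0,0.018,0,0.2608,0,0.03, 0.0136,0,0.0206,0,0.304,0,0.03, 0.0155,0,0.0232,0,0.348,0,0.03, 0.0155,0,0.0232,0,0.348,0,0.03, 0.0155,0,0.0232,0,0.348,0,0.03]' 80
python3 look.py 12.5 22.5 15 11 23 10 9.5 24 5 8.5 24 0 8.5 20 0
python3 - <<'E'
from h import *
from bench import cams
d={n:cams.camera(n) for n in("wrist","scene")};pickle.dump(d,open("c4.pkl","wb"))
a=cv2.resize(d["wrist"]["frame"][20:270,200:450],None,fx=2,fy=2);b=cv2.resize(d["scene"]["frame"][150:225,290:350],None,fx=4,fy=4)
o=np.zeros((500,780,3),np.uint8);o[:,:500]=a;o[:300,510:750]=b
cv2.imwrite("pics/w4.png",o[:,:,::-1])
E
```

```text
time_s: 12.45
ee_pos: [0.5465, -0.0562, 0.1504]
orientation: [0.996, -0.033, -0.086, -0.003]
contact_force: [0.2, 0.0, -1.6]
grip_width: 0.0431
grip_force: 81.1
12.45 F [ 0.2  0.  -1.6] T [-0.07 -0.37 -0.06]
(array([14.9,  0.3, 21. ]), array([ 0. , 20.1, -0. ]))
[12.5, 22.5, 15.0] [0.0009, 0.0003, 0.0058, 0.0001, 0.0895, 0.0001]
[11.0, 23.0, 10.0] [0.0034, 0.0003, 0.012, 0.0001, 0.1768, 0.0001]
[9.5, 24.0, 5.0] [0.0063, 0.0003, 0.0173, 0.0001, 0.264, 0.0001]
[8.5, 24.0, 0.0] [0.0103, 0.0003, 0.023, 0.0001, 0.3513, 0.0001]
[8.5, 20.0, 0.0] [0.011, 0.0003, 0.0269, 0.0001, 0.3513, 0.0001]
```

View pics/w4.png

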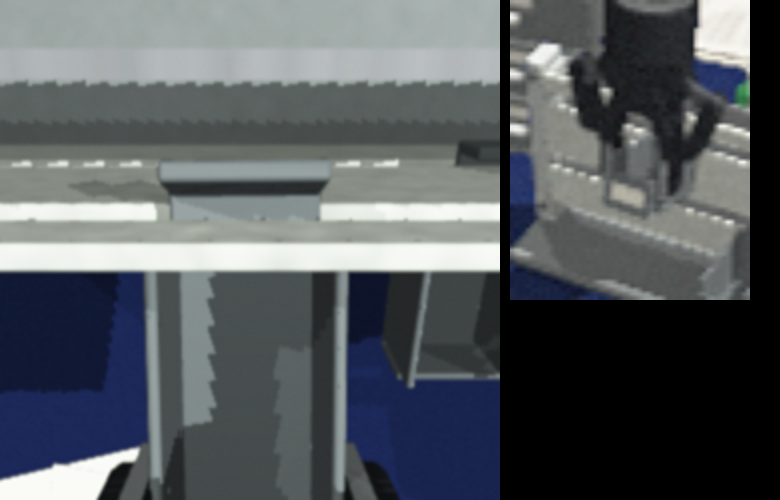

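The lip is behind the upper slat, seen from behind at crop (245,175), with the stem passing through the groove. There is no contact force. I'll keep swinging down.

```bash
python3 -m inch '[0.0003,0,0.002,0,0.03,0,0.03, 0.0006,0,0.004,0,0.06,0,0.03, 0.0009,0,0.0058,0,0.0895,0,0.03, 0.0017,0,0.0079,0,0.118,0,0.03, 0.0025,0,0.01,0,0.147,0,0.03, 0.0034,0,0.012,0,0.1768,0,0.03, 0.0044,0,0.0138,0,0.206,0,0.03, 0.0053,0,0.0155,0,0.235,0,0.03, 0.0063,0,0.0173,0,0.264,0,0.03, 0.0063,0,0.0173,0,0.264,0,0.03]' 80
python3 look.py 9 24 2 9 24 0 9 20 0
```

```text
time_s: 13.55
ee_pos: [0.549, -0.0565, 0.1316]
orientation: [0.998, -0.033, 0.045, 0.002]
contact_force: [-0.0, -1.2, -0.7]
grip_width: 0.0431
grip_force: 81.1
13.55 F [ 0.  -1.2 -0.7] T [0.04 0.24 0.04]
(array([ 8.8,  0.1, 23.1]), array([-0. ,  5.1, -0. ]))
[9.0, 24.0, 2.0] [0.0023, 0.0001, 0.0033, 0.0004, 0.0536, -0.0001]
[9.0, 24.0, 0.0] [0.0038, 0.0001, 0.006, 0.0004, 0.0885, -0.0001]
[9.0, 20.0, 0.0] [0.0034, 0.0001, 0.0099, 0.0004, 0.0885, -0.0001]
```

```bash
python3 -m inch '[0.0006,0,0.001,0,0.015,0,0.03, 0.0012,0,0.002,0,0.03,0,0.03, 0.0018,0,0.003,0,0.045,0,0.03, 0.0023,0,0.0035,0,0.0536,0,0.03, 0.003,0,0.0047,0,0.071,0,0.03, 0.0038,0,0.006,0,0.0885,0,0.03, 0.0038,0,0.006,0,0.0885,0,0.03, 0.0038,0,0.006,0,0.0885,0,0.03, 0.0038,0,0.006,0,0.0885,0,0.03, 0.0038,0,0.006,0,0.0885,0,0.03]' 80
python3 look.py 9 20 0 9 19 0
```

```text
time_s: 14.55
ee_pos: [0.5525, -0.0568, 0.1257]
orientation: [0.996, -0.033, 0.088, 0.003]
contact_force: [-6.6, 2.6, 0.1]
grip_width: 0.0429
grip_force: 81.3
14.55 F [-6.8  2.1  0.1] T [0.51 1.91 0.06]
(array([ 8.4, -0. , 23.6]), array([-0.1,  0.1, -0. ]))
[9.0, 20.0, 0.0] [0.0001, 0.0, 0.0038, 0.0005, 0.0015, -0.0008]
[9.0, 19.0, 0.0] [-0.0001, 0.0, 0.0047, 0.0005, 0.0015, -0.0008]
```

```bash
python3 -m inch '[-0.0008,0,-0.0001,0,0,0,0.03, -0.0009,0,0.0005,0,0,0,0.03, -0.001,0,0.001,0,0,0,0.03, -0.0011,0,0.0015,0,0,0,0.03, -0.0011,0,0.002,0,0,0,0.03, -0.0012,0,0.0024,0,0,0,0.03, -0.0013,0,0.0029,0,0,0,0.03, -0.0013,0,0.0029,0,0,0,0.03, -0.0013,0,0.0029,0,0,0,0.03, -0.0013,0,0.0029,0,0,0,0.03]' 80
python3 look.py
```

```text
time_s: 15.55
ee_pos: [0.5525, -0.0569, 0.1235]
orientation: [0.995, -0.033, 0.089, 0.003]
contact_force: [-7.6, 2.0, 3.4]
grip_width: 0.0431
grip_force: 82.1
15.55 F [-7.8  1.5  3.4] T [ 0.19  1.93 -0.06]
(array([ 8.3, -0.1, 21.6]), array([-0., -0., -0.]))
```

```bash
python3 -m inch '[-0.0003,0,0,0,0,0,0.03, -0.0006,0,-0.0001,0,0,0,0.03, -0.001,0,-0.0002,0,0,0,0.03, -0.001,0,-0.0002,0,0,0,0.03, -0.001,0,-0.0002,0,0,0,0.03, -0.001,0,-0.0002,0,0,0,0.03, -0.001,0,-0.0002,0,0,0,0.03, -0.001,0,-0.0002,0,0,0,0.03, -0.001,0,-0.0002,0,0,0,0.03, -0.001,0,-0.0002,0,0,0,0.03]' 80
python3 look.py
```

```text
time_s: 16.55
ee_pos: [0.5525, -0.0565, 0.1235]
orientation: [0.995, -0.033, 0.09, 0.003]
contact_force: [-2.4, -2.7, 0.2]
grip_width: 0.0428
grip_force: 81.4
16.55 F [-2.3 -2.8  0.2] T [-0.66  0.88 -0.39]
(array([ 8.1,  0.4, 21.7]), array([ 0. , -0.2,  0. ]))
```

```bash
python3 -m inch '[-0.0004,0,0.0003,0,0,0,0.03, -0.0005,0,0.0006,0,0,0,0.03, -0.0005,0,0.0009,0,0,0,0.03, -0.0005,0,0.0012,0,0,0,0.03, -0.0006,0,0.0015,0,0,0,0.03, -0.0006,0,0.0018,0,0,0,0.03, -0.0006,0,0.0018,0,0,0,0.03, -0.0006,0,0.0018,0,0,0,0.03, -0.0006,0,0.0018,0,0,0,0.03, -0.0006,0,0.0018,0,0,0,0.03]' 80
python3 look.py
```

```text
time_s: 17.55
ee_pos: [0.5525, -0.0565, 0.123]
orientation: [0.995, -0.033, 0.091, 0.003]
contact_force: [-6.9, -1.5, 9.9]
grip_width: 0.0431
grip_force: 82.7
17.55 F [-6.7 -1.9  9.9] T [-0.58  1.3  -0.39]
(array([ 8. ,  0.4, 21.3]), array([ 0. , -0.2,  0. ]))
```

Stem contact is felt (9.9 N upward) with the bin level and back flush. I'll relieve the load slightly, then release.

```bash
python3 -m inch '[-0.0002,0,-0.0004,0,0,0,0.03, -0.0003,0,-0.0008,0,0,0,0.03, -0.0003,0,-0.0008,0,0,0,0.03, -0.0003,0,-0.0008,0,0,0,0.03, -0.0003,0,-0.0008,0,0,0,0.048, -0.0003,0,-0.0008,0,0,0,0.055, -0.0003,0,-0.0008,0,0,0,0.065, -0.0003,0,-0.0008,0,0,0,0.075, -0.0003,0,-0.0008,0,0,0,0.075, -0.0003,0,-0.0008,0,0,0,0.075]' 20
python3 look.py
```

```text
time_s: 18.55
ee_pos: [0.5516, -0.0564, 0.1221]
orientation: [0.995, -0.033, 0.09, 0.003]
contact_force: [0.1, -0.1, -0.1]
grip_width: 0.0748
grip_force: 0.0
18.55 F [ 0.1 -0.1 -0.1] T [0.01 0.37 0.04]
(array([ 7.2,  0.4, 20.2]), array([ 0. , -0.1,  0. ]))
```

Now back off along the tool axis and check.

```bash
python3 -m inch '[0,0,-0.01,0,0,0,0.08, 0,0,-0.02,0,0,0,0.08, 0,0,-0.035,0,0,0,0.08, 0,0,-0.05,0,0,0,0.08, 0,0,-0.07,0,0,0,0.08, 0,0,-0.09,0,0,0,0.08, -0.02,0,-0.11,0,0,0,0.08, -0.04,0,-0.12,0,0,0,0.08, -0.06,0,-0.13,0,0,0,0.08, -0.06,0,-0.13,0,0,0,0.08]' 20
python3 - <<'E'
from h import *
from bench import cams
d={n:cams.camera(n) for n in("wrist","scene")};pickle.dump(d,open("c5.pkl","wb"))
a=cv2.resize(d["wrist"]["frame"],(480,300));b=cv2.resize(d["scene"]["frame"][150:250,290:390],None,fx=3,fy=3)
o=np.hstack([a,b]);cv2.imwrite("pics/w5.png",o[:,:,::-1])
E
```

```text
time_s: 19.55
ee_pos: [0.4678, -0.0511, 0.2416]
orientation: [0.995, -0.033, 0.092, 0.002]
contact_force: [0.5, 0.4, -0.3]
grip_width: 0.0801
grip_force: 0.0
```

View pics/w5.png

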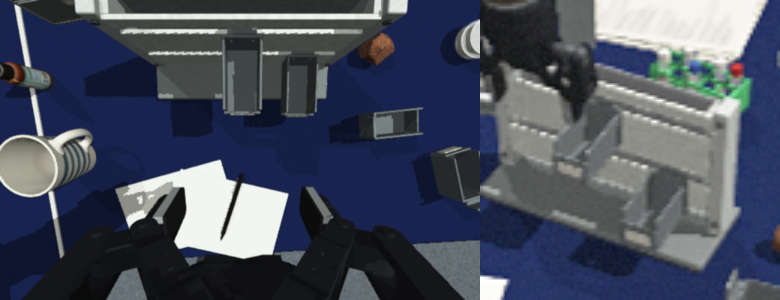

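The bin hangs level and square in the upper groove, at about (243,75) in the wrist view and parallel to the fixed bin at (298,85). The bystanders haven't moved and the gripper is clear, so I'm handing in.

```bash
python3 -c "
from bench import env
print(env.sign_off())"
```

```text
the job is handed in; nothing more can be done
None
```

I hung the loose bin in the upper groove, about half-way along; in the last camera view it sat level and square, with the gripper clear and the mug, bottle and rock undisturbed, and I handed the job in at about 20 s (no verdict was returned).

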